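Set the carton stop and bring the lamp over the label

TASK

Lift the black T-knob of the yellow carton stop out of its notch, slide the stop along the blue rail and drop the knob fully into the notch beside the green tag. Then push the large carton, flat on the bench, until it sits squarely and snugly against both the rail's long fence and the stop, and last swing the lamp by its orange post until its head is centred over the white label on the carton, as near as its arc allows. Leave the other things on the bench alone.

Things in the scene. Friction and masses are not known exactly. Their poses are not given: they have to be found in the camera images.
- rail: Blue rail fixed on the bench, 80 x 550 x 45 mm, with a dark notched comb on top. Its y axis runs along its length, its x axis points across it to the back; the fence is its long front face at x = -21 mm. Origin on the bench, under the comb's centre line, at the knob's starting notch. The rail spans y = -400 to +150 mm. The comb's teeth reach z = 61 mm; its six notches are 14 mm wide, at y = -90, -60, -30, 0, 30 and 60 mm; four of them (all but -30 and 0) have a tag behind.
- fence_face (a point): Point on the fence (front face of the rail), 30 mm above the bench; axes as the rail's.
- stop (a joint): Position of the yellow stop along the rail's y axis, m; 0 is the starting notch. It slides with about 1 N of friction when the knob is up.
- knob (a joint): Lift of the black T-knob above its lowest position, m: 0 = dropped in a notch, at most 0.030. It must be lifted at least 0.016 to pass over the comb's teeth; it falls by its own weight (170 g) when let go.
- knob_grip (a point): Centre of the black T-knob's bar: 70 mm long along the rail, 18 mm thick across it, 24 mm tall, 108 mm above the bench when dropped in. Below the bar there is 22 mm of free height (14 mm stem) above the stop's bridge. Axes as the rail's. It rides on the stop.
- stop_face (a point): Centre of the face of the yellow stop plate that the carton meets (it looks along the rail's -y); the plate is 12 mm thick and reaches from the fence 88 mm towards the robot, z = 12 to 74 mm. The face lies 6 mm from the knob's centre. Axes as the rail's.
- tag_green: Green tag, 34 x 22 x 10 mm, lying on the rail 40 mm behind the comb's centre line; its y centre is that of the notch to use. Origin at the centre of its underside, axes as the rail's. Red, orange and white tags of the same shape mark other notches; which tag is at which notch varies.
- carton: Large closed cardboard carton, 100 mm (x) by 140 mm (y) by 80 mm tall, about 0.3 to 0.65 kg, loose on the bench in front of the rail, to the -y side of the stop. Origin at the centre of its underside. Its +y end carries the label and must meet the stop; its +x side must meet the fence.
- carton_end (a point): Centre of the carton's +y end face.
- carton_back (a point): Centre of the carton's +x face.
- label (a point): Centre of the white label on the carton's top, 35 mm from the +y end, 80 mm above the bench.
- lamp: Lamp stand behind the rail, fixed; a round foot of 130 mm. Origin on the bench, on the vertical axis of the arm's hinge.
- lamp_arm (a joint): Angle of the lamp arm, rad. At 0 the arm points along the stand's -x (over the rail, towards the robot); positive swings the head to the robot's left (+y). Range -0.8 to 1.2. Stiff: about 0.6 N m to move it (about 2.5 N at the post), and it stays where it is left.
- lamp_post (a point): Grab point on the orange post on top of the lamp's head: 22 mm thick, upright, its free part z = 204 to 253 mm, this point at z = 235 mm, 270 mm from the hinge axis, on the head's centre line. The head is 80 mm across, z = 166 to 204 mm; the arm bar is 22 mm wide, z = 189 to 203 mm.
- mug: Bystander, to be left alone: blue ceramic mug, 80 mm across, 90 mm tall. Origin at the centre of its underside.
- tape_roll: Bystander, to be left alone: roll of amber packing tape lying flat, 96 mm across, 45 mm tall. Origin at the centre of its underside.
- spray: Bystander, to be left alone: white bottle with a red cap, 64 mm across, 170 mm tall. Origin at the centre of its underside.
- screwdriver: Bystander, to be left alone: screwdriver lying flat. Origin at a point near its middle.
- small_carton: Bystander, to be left alone: small closed carton, 90 x 120 x 60 mm. Origin at the centre of its underside.
- jar: Bystander, to be left alone: glass jar with a yellow cap, 70 mm across, 90 mm tall. Origin at the centre of its underside.
Mind the look-alikes: they are no part of the job. What is shaped like the carton but pink, purple or turquoise is not meant.

How it is judged:
By the outcome, as a careful person would: the job done as asked, in the order asked, and still so for the second after the job is handed in, with the robot touching nothing.
It also fails if it takes over 72 s, if anything falls off the work surface, if the arm or the gripper's body presses on something with over 40 N, if the wrist force passes 120 N, or if a joint passes its speed limit or range.

ROBOT

A 6-joint arm with a two-finger parallel gripper is mounted at the origin on the work surface. World frame = base frame: x ahead of the robot, y to its left, z up, the work surface at z = 0. Lengths are in m, angles in rad, forces in N, time in s.
With the tool pointing down it reaches from about 0.35 to 0.925 m from the base axis. Payload 6.4 kg.
Tool frame: the origin (TCP) lies on the centre line of the jaws, within the pads' length; the fingertips stand 25 mm ahead of it and the grasp point (between the pads) lies 6 mm ahead of it; x points along the fingers, z is the direction in which the jaws open and shut, and the axes are right-handed (so a half turn about x gives the same grasp; the last joint's range is limited). The gripper opens to 85 mm and grips with 20 to 120 N. Pads are 22 mm wide; open, the fingers measure 114 mm over their backs; the gripper's body (76 mm by 85 mm) begins 54 mm behind the grasp point. The pads swing forward as they close: fully open they stand 13 mm farther back than shut.
Start: joints at [1.156, 0.245, 1.558, -0, 1.339, -0.174], TCP at [0.155, 0.631, 0.256] pointing down, gripper open.
Joint ranges: [-3.13, 3.13], [-1.02, 2.26], [0.13, 2.54], [-0.95, 4.09], [0.21, 2.88], [-2.74, 2.74]. Speed limits (rad/s): [2.57, 2.57, 3.14, 3.14, 3.14, 3.14].

INTERFACE

Orientations are given as a 3x3 rotation matrix whose columns are the frame's x, y, z axes.
In Python, from cell import robot gives the robot as it stands. The module is installed in compiled form; this text tells all that it offers.
- The arm moves only by the shell command python3 -m creep 'ROWS' [FORCE]. ROWS is JSON, a list of rows, each a list of 5 numbers: the finger opening in mm, from 0 to 85.4, then the shift along the tool's x, y, z in mm, then the turn about the tool's x in rad. In form: [[hand, x, y, z, roll], ...]. A call has 1 to 8 rows; each row shifts and turns the pose as measured when the row begins, along the tool's axes as they then stand; what a row does not reach is not made up. A row lasts 1/10 s, in which the tool goes at most 50 mm and 8.59 degrees, less where a joint would pass 70% of its speed; a pose out of reach is approached as far as the arm can. A call is refused whole if a number of a shift passes 50 or a number of a turn 0.15, either way. A call with a gripper value outside its range is refused whole. The fingers move at their own pace and stop on an object; FORCE is the grip in N (left out, the last holds). Time passes only in rows, so rows that do not move let the fingers close. It gives the time, the measured TCP pose, the force and the opening at its end, in the units of the state.
- robot.state(): the state, without advancing time (a new reading comes with each control period).
- robot.get_image(name): name is "scene" or "top" or "wrist"; returns (picture, depth): 400x640x3 uint8, blue, green, red; 400x640 float32, m along the optical axis (not along the pixel's ray), 0 where there is no reading.
- robot.camera_info(name): a dict with "intrinsics" (3x3 intrinsics, pixels), "rvec" (rotation vector, rad) and "tvec" (3), from world to camera coordinates, as OpenCV has them. Camera axes: x right, y down, z forward; pixel columns grow to the right and rows downward; lengths in m; the calibration is good to about 2 mm. A picture is of the moment at which its call begins: read the wrist's pose just before it. camera_info takes no time and is no camera call; for the wrist camera it gives the pose at the moment of the call.
- robot.hand_in(): hands the job in, once; it reports no verdict.
Trained networks look in the newest picture that a camera, given by its name, has taken for a name from the list of things; names that differ only in an ending like _2 or _b are one class to them, and where a whole thing is asked for, a point or a joint stands for the part that bears it (a point fixed in the world has none). Each returns a list of dicts, best first, with "score" (0 to 1); they miss things now and then, are a little off and sometimes report something else, mostly with a low value. They report only what shows in the picture. A call takes as long as a camera call. They do not tell look-alikes from the thing itself.
- robot.trace(label, camera): "pixels" (400x640 bool, what is visible of it) and "bbox" ([left, top, right, bottom] in pixels, round what is visible of it).
The state is a dict: "t": time; "joints": joint angles; "joint_vel": joint speeds; "effort": joint torques, N m; "eef_pos": TCP position; "ee_rot": TCP orientation; "ft_force": force on the tool from outside, world axes, zero at the start; "ft_torque": the same for the moment, N m; "finger_gap": finger opening in m.
Only numpy, scipy, OpenCV 4.12 (cv2) and the standard library are available. Lean on these libraries where they do the work, as an engineer would, in place of code of your own. Each camera call takes 0.05 s, during which the arm holds its last target. There are 200 camera calls.

## Working session

There is one attempt and no reset: what is moved stays moved. The work goes in short steps, Python scripts to look and compute and a shell command to move; the robot and the scene stay as the last step left them, time stands still between calls to the robot, and variables do not carry over. Pictures are saved under pics/ and viewed, about 8 in all and at most 12, crops included, and the job is handed in when it is done.

```bash
mkdir -p pics; ls; cat > h.py <<'E'
import numpy as np, cv2
from cell import robot
def cam(n):
    c=robot.camera_info(n); R=cv2.Rodrigues(np.array(c["rvec"],float))[0]
    return np.array(c["intrinsics"],float),R,np.array(c["tvec"],float).ravel()
def cloud(n,d):
    K,R,t=cam(n); v,u=np.mgrid[:d.shape[0],:d.shape[1]]
    P=np.stack([(u-K[0,2])/K[0,0]*d,(v-K[1,2])/K[1,1]*d,d],-1)
    return (P-t)@R
def px(n,p):
    K,R,t=cam(n); q=K@(R@np.array(p,float)+t); return q[:2]/q[2]
E
python3 - <<'E'
from h import *
s=robot.state(); print({k:np.round(v,3).tolist() for k,v in s.items()})
for n in ("scene","top"):
    im,d=robot.get_image(n); cv2.imwrite(f"pics/{n}0.png",im); np.save(f"{n}0.npy",d)
    K,R,t=cam(n); print(n,K.round(1).tolist(),(-R.T@t).round(3),R[2].round(2))
E
```

```text
pics
{'t': 0.0, 'joints': [1.156, 0.246, 1.559, -0.0, 1.339, -0.174], 'joint_vel': [-0.002, 0.0, 0.0, -0.002, -0.001, -0.001], 'effort': [-0.002, -42.951, -32.612, -0.0, 0.005, -0.0], 'eef_pos': [0.155, 0.631, 0.255], 'ee_rot': [[-0.001, -0.971, 0.238], [-0.002, 0.238, 0.971], [-1.0, 0.0, -0.002]], 'ft_force': [-0.459, 0.286, -0.309], 'ft_torque': [-0.028, -0.016, 0.024], 'finger_gap': 0.086}
scene [[403.8, 0.0, 314.0], [0.0, 403.8, 199.4], [0.0, 0.0, 1.0]] [1.098 0.839 1.416] [-0.33 -0.56 -0.76]
top [[438.8, 0.0, 321.1], [0.0, 438.8, 196.8], [0.0, 0.0, 1.0]] [ 0.443 -0.069  1.517] [ 0.08 -0.02 -1.  ]
```

View pics/top0.png

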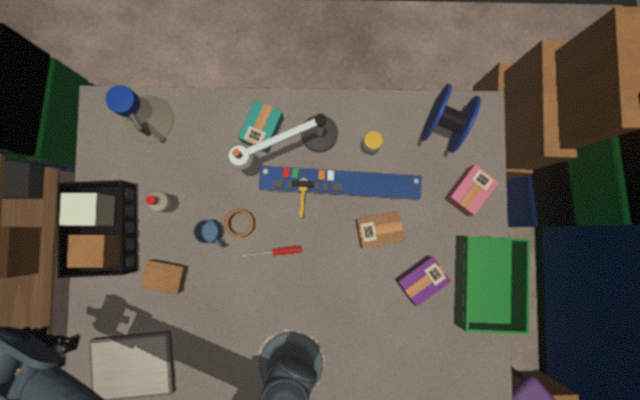

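View pics/scene0.png

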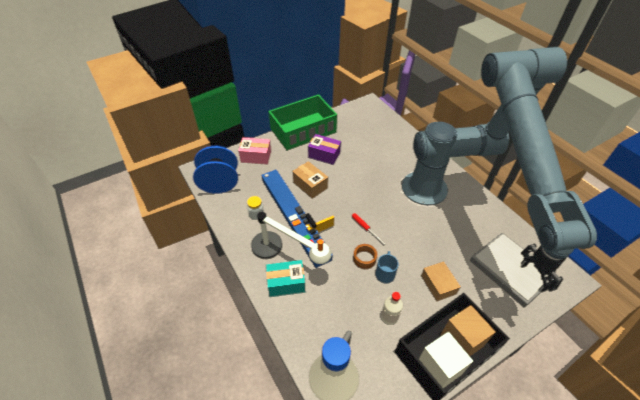

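Top view: blue rail from (260,180) to (422,187), knob at (303,183), green tag at (294,173) (the y=+30 notch, between the red tag and the knob), carton at (380,230) with its label at the left end (369,232), and lamp head at (240,155) with hinge at (315,125). Next I'll measure these.

```bash
cat > meas.py <<'E'
from h import *
def rect(P):
    r=cv2.minAreaRect(P[:,:2].astype(np.float32)*1000); return np.round(cv2.boxPoints(r)/1000,4).tolist(),r
if __name__=="__main__":
    im=cv2.imread("pics/top0.png"); d=np.load("top0.npy"); W=cloud("top",d); hsv=cv2.cvtColor(im,cv2.COLOR_BGR2HSV)
    u,v=np.meshgrid(range(640),range(400)); Z=W[...,2]
    def reg(x0,y0,x1,y1): return (u>=x0)&(u<=x1)&(v>=y0)&(v<=y1)&(d>0)
    H,S,V=cv2.split(hsv)
    m=reg(250,160,430,205)&(H>100)&(H<125)&(S>120)&(abs(Z-.045)<.008)
    print("rail",m.sum(),rect(W[m]),np.median(Z[m]))
    for n,h0,h1,b in(("green",45,80,(275,160,345,185)),("red",0,6,(275,160,300,185))):
        m=reg(*b)&(H>=h0)&(H<=h1)&(S>120); print(n,m.sum(),W[m].mean(0).round(4))
    m=reg(290,195,315,222)&(H>18)&(H<32)&(S>120); print("stop",m.sum(),rect(W[m]),np.median(Z[m]))
    m=reg(285,172,325,192)&(Z>.085); print("knob",m.sum(),W[m].mean(0).round(4),rect(W[m]))
    m=reg(350,205,412,255)&(Z>.07)&(Z<.09); print("carton",m.sum(),rect(W[m]),np.median(Z[m]))
    m2=m&(S<60)&(V>110); print("label",m2.sum(),W[m2].mean(0).round(4))
    m=reg(225,140,258,172)&(Z>.22); print("post",m.sum(),W[m].mean(0).round(4))
    m=reg(225,140,255,172)&(Z>.19)&(Z<.215); print("head",m.sum(),W[m].mean(0).round(4),rect(W[m]))
    m=reg(290,110,345,155)&(Z>.004)&(Z<.03); print("foot",m.sum(),rect(W[m]),np.median(Z[m]))
    for n in ("jar","mug","tape_roll"):
        r=robot.trace(n,"top"); 
        if r: q=W[r[0]["pixels"]&(d>0)]; print(n,r[0]["score"],q.mean(0).round(3),rect(q)[0])
E
python3 meas.py
```

```text
rail 2126 ([[0.5618000030517578, -0.4318999946117401], [0.6327999830245972, -0.4357999861240387], [0.6621999740600586, 0.1039000004529953], [0.5911999940872192, 0.10779999941587448]], ((611.994140625, -163.99755859375), (540.5325317382812, 71.11449432373047), 86.8790512084961)) 0.04577420585784084
green 3 [ 0.6407 -0.0096  0.0545]
red 38 [0.643  0.0195 0.0552]
stop 79 ([[0.491100013256073, -0.039400000125169754], [0.5638999938964844, -0.04309999942779541], [0.5645999908447266, -0.029500000178813934], [0.4918000102043152, -0.025800000876188278]], ((527.8308715820312, -34.484657287597656), (13.638060569763184, 72.92515563964844), 87.09722900390625)) 0.07401021249401182
knob 129 [ 0.5991 -0.0398  0.1189] ([[0.5889000296592712, -0.0723000019788742], [0.6078000068664551, -0.07329999655485153], [0.6115000247955322, -0.005499999970197678], [0.5924999713897705, -0.0044999998062849045]], ((600.1815795898438, -38.910552978515625), (67.92121887207031, 18.996341705322266), 86.8980712890625))
carton 1305 ([[0.392300009727478, -0.2353000044822693], [0.41830000281333923, -0.3741999864578247], [0.51
[... 807 characters left out ...]
(160.87509155273438, 192.8927001953125), 0.5031276345252991)) 0.022346137278149557
jar 0.68 [ 0.74  -0.266  0.077] [[0.7089999914169312, -0.24169999361038208], [0.7186999917030334, -0.30399999022483826], [0.7785000205039978, -0.2946999967098236], [0.7688000202178955, -0.23229999840259552]]
mug 0.59 [0.442 0.274 0.037] [[0.37139999866485596, 0.29089999198913574], [0.39340001344680786, 0.21619999408721924], [0.4943000078201294, 0.2460000067949295], [0.4722999930381775, 0.3206000030040741]]
tape_roll 0.55 [0.474 0.172 0.037] [[0.4065999984741211, 0.16859999299049377], [0.47760000824928284, 0.1054999977350235], [0.5400999784469604, 0.17599999904632568], [0.4690000116825104, 0.23899999260902405]]
```

```bash
cat >> h.py <<'E'
TH=-0.0545; XH=np.array([np.cos(TH),np.sin(TH),0]); YH=np.array([-np.sin(TH),np.cos(TH),0]); O=np.array([0.5998,-0.0382,0])
def rail(p): p=np.array(p)-O; return np.array([p@XH,p@YH,p[2]])
def go(x,y,z,ang=None):
    "target in rail frame; ang = tool z heading relative to rail x"
    s=robot.state(); R=np.array(s["ee_rot"]); p=np.array(s["eef_pos"])
    dd=R.T@(O+x*XH+y*YH+np.array([0,0,z])-p)*1000
    h=np.arctan2(R[1,2],R[0,2])-TH
    print("t",round(s["t"],2),"rail tcp mm",(rail(p)*1000).round(1),"h",round(h,3),"shift",dd.round(1),"roll",None if ang is None else round(h-ang,3),"F",np.round(s["ft_force"],1),"gap",round(s["finger_gap"]*1000,1))
E
python3 -m creep '[[60,0,-36,-33,0],[60,0,-36,-33,0],[60,0,-36,-33,0],[60,0,-36,-33,0],[60,0,-36,-33,0],[60,0,-36,-33,0],[60,0,-36,-33,0],[60,0,-36,-33,0]]'
python3 -m creep '[[60,0,-36,-33,0],[60,0,-36,-33,0],[60,0,-36,-33,0],[60,0,-36,-33,0],[60,0,0,0,0.14],[60,0,0,0,0.14],[60,0,0,0,0.14],[60,0,0,0,0.14]]'
python3 -m creep '[[60,0,0,0,0.14],[60,0,0,0,0.14],[60,0,0,0,0.14],[60,0,0,0,0.14],[60,0,0,0,0.14],[60,0,0,0,0.14]]'
python3 -c "
from h import *
go(0,0,.2,0)"
```

```text
t: 1.05
eef_pos: [0.3746, 0.3008, 0.2546]
ee_rot: [[0.001, -0.974, 0.227], [0.0, 0.227, 0.974], [-1.0, -0.001, 0.0]]
ft_force: [1.9, -0.1, -0.2]
finger_gap: 0.0599
t: 1.85
eef_pos: [0.4896, 0.1275, 0.2557]
ee_rot: [[0.005, -0.681, 0.733], [0.0, 0.733, 0.681], [-1.0, -0.003, 0.003]]
ft_force: [-0.3, 1.4, 1.0]
finger_gap: 0.0602
t: 2.45
eef_pos: [0.4891, 0.1271, 0.2553]
ee_rot: [[0.004, 0.128, 0.992], [0.0, 0.992, -0.128], [-1.0, 0.001, 0.004]]
ft_force: [0.2, 0.0, 0.5]
finger_gap: 0.0599
t 2.45 rail tcp mm [-119.5  159.   255.3] h -0.074 shift [  55.7 -149.8  130.7] roll -0.074 F [0.2 0.  0.5] gap 59.9
```

```bash

python3 -m creep '[[60,0,-38,25,-0.07],[60,0,-38,30,0],[60,0,-38,30,0],[60,0,-36,30,0],[60,20,0,16,0],[60,20,0,0,0],[60,0,0,0,0]]' >/dev/null
python3 - <<'E'
from h import *
go(0,0,.2,0)
im,d=robot.get_image("wrist"); cv2.imwrite("pics/w1.png",im); np.save("w1.npy",d)
W=cloud("wrist",d)
m=(W[...,2]>.108)&(W[...,2]<.13)&(d>0)
n,l,st,c=cv2.connectedComponentsWithStats(m.astype(np.uint8))
for i in range(1,n):
    if st[i,4]>300:
        q=W[l==i]; print(st[i],rail(q.mean(0)-0).round(4),cv2.minAreaRect(((q[:,:2]-O[:2])*1000).astype(np.float32)))
E
```

```text
t 3.15 rail tcp mm [ 13.3   0.8 215.1] h -0.004 shift [ 15.   -0.8 -13.4] roll -0.004 F [-0.7  0.5 -0.7] gap 59.9
[ 283  161   27   96 2398] [0.0002 0.0027 0.1206] ((-0.12697315216064453, 0.019336700439453125), (69.36946868896484, 18.10479164123535), 86.85901641845703)
[525 245  41  38 692] [ 0.1816 -0.0386  0.1195] ((180.75563049316406, -49.863616943359375), (21.949222564697266, 11.970491409301758), 55.545570373535156)
```

View pics/w1.png

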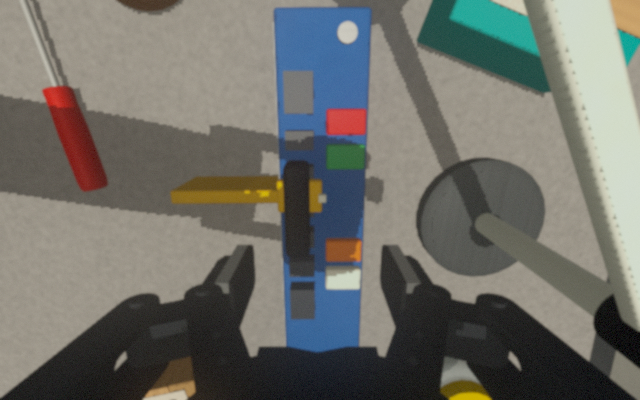

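```bash

python3 -m creep '[[50,20,0,-8,0],[50,25,0,-5,0],[50,25,0,0,0],[50,20,0,0,0],[50,11,0,0,0]]' >/dev/null
python3 -c "
from h import *
go(0,0,.114,0)
im,d=robot.get_image('wrist'); W=cloud('wrist',d); 
m=(d>0)&(W[...,2]<.022)&(W[...,2]>.012)
P=(W-O); xr=P@XH
m&=(xr>.1)&(xr<.32); q=W[m]; print(m.sum(),q.mean(0),rail(q.mean(0)))
d=np.load('top0.npy')
"

```

```text
t 3.7 rail tcp mm [  6.    2.1 122.7] h -0.0 shift [ 8.5 -2.1 -6.2] roll -0.0 F [-0.4 -1.3  0.1] gap 50.0
11148 [ 0.77513352 -0.05733863  0.01975136] [ 0.17611573 -0.00955926  0.01975136]
```

```bash

python3 -m creep '[[50,8,-2,-6,0],[10,0,0,0,0],[10,0,0,0,0],[10,0,0,0,0],[10,0,0,0,0],[10,0,0,0,0]]' 60
python3 -m creep '[[10,-8,0,0,0],[10,-8,0,0,0],[10,-7,0,0,0],[10,0,0,0,0]]'
python3 -c "
from h import *
go(0,.03,.137,0)"
```

```text
t: 4.35
eef_pos: [0.5986, -0.0379, 0.1167]
ee_rot: [[0.021, 0.054, 0.998], [-0.004, 0.999, -0.054], [-1.0, -0.003, 0.022]]
ft_force: [0.8, -0.3, -2.7]
finger_gap: 0.0172
t: 4.75
eef_pos: [0.5986, -0.0379, 0.1427]
ee_rot: [[0.022, 0.054, 0.998], [-0.005, 0.999, -0.053], [-1.0, -0.003, 0.022]]
ft_force: [-0.1, 0.2, -1.7]
finger_gap: 0.0171
t 4.75 rail tcp mm [ -1.2   0.2 142.7] h 0.001 shift [ 5.7 29.8  1.1] roll 0.001 F [-0.1  0.2 -1.7] gap 17.1
```

```bash

python3 -m creep '[[10,0,10,0,0],[10,0,10,0,0],[10,0,10,0,0],[10,0,0,0,0]]'
python3 -c "
from h import *
go(0,.03,.1167,0)"
```

```text
t: 5.15
eef_pos: [0.6003, -0.0055, 0.1427]
ee_rot: [[0.023, 0.054, 0.998], [-0.005, 0.999, -0.054], [-1.0, -0.004, 0.023]]
ft_force: [2.5, 1.1, -2.0]
finger_gap: 0.0171
t 5.15 rail tcp mm [ -1.3  32.7 142.7] h 0.001 shift [26.  -2.6  0.7] roll 0.001 F [ 2.5  1.1 -2. ] gap 17.1
```

```bash

python3 -m creep '[[10,0,-2.5,0,0],[10,8,0,0,0],[10,8,0,0,0],[10,7,0,0,0],[10,0,0,0,0]]'
python3 -c "
from h import *
go(0,.03,.1167,0)"
```

```text
t: 5.65
eef_pos: [0.6003, -0.0071, 0.1165]
ee_rot: [[0.022, 0.054, 0.998], [-0.003, 0.999, -0.054], [-1.0, -0.002, 0.022]]
ft_force: [2.1, 0.6, -1.7]
finger_gap: 0.0172
t 5.65 rail tcp mm [ -1.2  31.  116.5] h 0.001 shift [-0.2 -1.   1.2] roll 0.001 F [ 2.1  0.6 -1.7] gap 17.2
```

```bash

python3 -m creep '[[50,0,0,0,0],[50,0,0,0,0],[50,0,0,0,0],[50,-30,0,0,0],[50,-40,0,0,0],[50,-40,0,0,0],[50,0,0,0,0]]' >/dev/null
python3 - <<'E'
from h import *
go(0,.03,.2,0)
im,d=robot.get_image("wrist"); cv2.imwrite("pics/w2.png",im)
W=cloud("wrist",d); P=W-O; x=P@XH; y=P@YH; z=P[...,2]
m=(z>.108)&(z<.14)&(d>0)&(abs(x)<.03)
print("knob",x[m].mean(),(y[m].min()+y[m].max())/2,np.median(z[m]))
h=cv2.cvtColor(im,cv2.COLOR_BGR2HSV)
for a,b,n in((45,80,"green"),(0,5,"red"),(18,32,"stop")):
    m=(h[...,0]>=a)&(h[...,0]<=b)&(h[...,1]>120)&(d>0)&(z>.05 if n!="stop" else (z>.07)&(z<.08)&(x<-.03)&(x>-.12))&(z<.09)&(y<.1)
    print(n,m.sum(),x[m].mean(),y[m].mean(),np.percentile(y[m],[2,98]),np.median(z[m]))
E
```

```text
t 6.35 rail tcp mm [ -2.6  30.1 231.9] h 0.0 shift [32.  -0.   1.7] roll 0.0 F [-1.4 -0.2  1.5] gap 49.9
knob -0.002951487976107507 0.031357027636035505 0.11633711328807281
green 618 0.035979568938748464 0.03108831324237541 [0.02055091 0.04044708] 0.051526934861278
red 406 0.04021712995082276 0.06060688755363925 [0.05136189 0.06906227] 0.05147960189148099
stop 1017 -0.07169243364472017 0.030994950386638482 [0.02542932 0.03627418] 0.07099068581587134
```

```bash

python3 -m creep '[[50,0,-39,-25,0],[50,0,-39,-25,0],[50,0,-39,-25,0],[50,0,-39,-25,0],[50,0,-39,-25,0],[50,0,-39,-25,0],[50,0,-39,-25,0],[50,0,-39,-25,0]]' >/dev/null
python3 -m creep '[[50,0,0,0,0.14],[50,0,0,0,0.14],[50,0,0,0,0.14],[50,0,0,0,0.14],[50,0,0,0,0.14],[50,0,0,0,0.14],[50,0,0,0,0.14],[50,0,0,0,0.14]]' >/dev/null
python3 -m creep '[[50,0,0,0,0.14],[50,0,0,0,0.05],[50,0,0,0,0]]' >/dev/null
python3 - <<'E'
from h import *
go(-.205,-.283,.045,-1.33)
for n in("top","wrist"):
    im,d=robot.get_image(n); W=cloud(n,d); P=W-O; x=P@XH; y=P@YH; z=P[...,2]
    m=(z>.07)&(z<.088)&(d>0)&(x<-.03)&(x>-.25)&(y<-.15)&(y>-.36)
    k,l,st,c=cv2.connectedComponentsWithStats(m.astype(np.uint8))
    i=1+st[1:,4].argmax(); m=l==i
    print(n,m.sum(),cv2.minAreaRect(np.stack([x[m],y[m]],1).astype(np.float32)*1000))
E
```

```text
t 8.3 rail tcp mm [-219.4 -289.   206.1] h -1.366 shift [161.3  13.9  -1.2] roll -0.036 F [ 0.1 -0.3  0.1] gap 49.7
top 1280 ((-131.43716430664062, -264.7271423339844), (99.76576232910156, 141.0802459716797), 13.689400672912598)
wrist 28194 ((-132.5769500732422, -264.34564208984375), (100.38102722167969, 141.05101013183594), 13.740370750427246)
```

```bash

python3 -m creep '[[50,25,0,0,-0.036],[50,30,0,0,0],[50,30,0,0,0],[50,30,0,0,0],[50,25,0,0,0],[50,12,0,0,0],[50,4,0,0,0],[50,0,0,0,0]]' 
python3 -m creep '[[50,0,10,0,0],[50,0,8,0,0],[50,0,0,0,0]]' 
python3 -c "
from h import *
go(-.195,-.28,.045,-1.33)"
```

```text
t: 9.2
eef_pos: [0.3674, -0.3148, 0.0462]
ee_rot: [[0.01, 0.981, 0.195], [0.008, 0.195, -0.981], [-1.0, 0.011, -0.006]]
ft_force: [-0.7, -1.0, -0.4]
finger_gap: 0.0502
t: 9.5
eef_pos: [0.3882, -0.3131, 0.0497]
ee_rot: [[0.014, 0.981, 0.195], [0.003, 0.195, -0.981], [-1.0, 0.014, 0.0]]
ft_force: [0.1, -0.8, -0.4]
finger_gap: 0.0503
t 9.5 rail tcp mm [-196.3 -286.    49.7] h -1.32 shift [ 4.7  2.7 -5.5] roll 0.01 F [ 0.1 -0.8 -0.4] gap 50.3
```

```bash

python3 -m creep '[[50,2,7,0,0],[50,2,7,1,0.03],[50,0,7,1,0.04],[50,0,7,1,0.04],[50,0,7,1,0.04],[50,0,7,0,0.04],[50,0,5,0,0.04],[50,0,0,0,0]]' 
python3 - <<'E'
from h import *
go(-.132,-.27,.045,-1.57)
for n in("top","wrist"):
    im,d=robot.get_image(n); W=cloud(n,d); P=W-O; x=P@XH; y=P@YH; z=P[...,2]
    m=(z>.07)&(z<.088)&(d>0)&(x<-.005)&(x>-.25)&(y<-.15)&(y>-.36)
    k,l,st,c=cv2.connectedComponentsWithStats(m.astype(np.uint8))
    i=1+st[1:,4].argmax(); m=l==i
    print(n,m.sum(),cv2.minAreaRect(np.stack([x[m],y[m]],1).astype(np.float32)*1000))
E
```

```text
t: 10.3
eef_pos: [0.4367, -0.3086, 0.0461]
ee_rot: [[0.005, 0.999, -0.035], [0.006, -0.035, -0.999], [-1.0, 0.004, -0.006]]
ft_force: [-0.6, 0.3, 0.0]
finger_gap: 0.05
t 10.3 rail tcp mm [-148.1 -278.9   46.1] h -1.552 shift [ 1.3 16.3 -8.6] roll 0.018 F [-0.6  0.3  0. ] gap 50.0
top 871 ((-82.76610565185547, -263.75396728515625), (99.37480926513672, 139.03517150878906), 2.2960286140441895)
wrist 165058 ((-107.81108093261719, -266.4666748046875), (107.76692962646484, 146.71922302246094), 1.0294129848480225)
```

```bash

python3 -m creep '[[50,0,5,0,0.018],[50,0,4,0,0],[50,0,3,0,0],[50,0,0,0,0]]' 
python3 -c "
from h import *
go(-.136,-.27,.045,-1.5708)"
python3 -m creep '[[50,0,2,0,0],[50,0,2,0,0],[50,0,0,0,0]]' 
python3 -c "
from h import *
go(-.136,-.27,.045,-1.5708)"
```

```text
t: 10.8
eef_pos: [0.4479, -0.3089, 0.046]
ee_rot: [[0.002, 0.999, -0.053], [0.007, -0.053, -0.999], [-1.0, 0.001, -0.007]]
ft_force: [-0.7, 0.3, -0.1]
finger_gap: 0.05
t 10.8 rail tcp mm [-136.9 -278.6   46. ] h -1.569 shift [ 1.1  0.9 -8.6] roll 0.001 F [-0.7  0.3 -0.1] gap 50.0
t: 11.1
eef_pos: [0.4502, -0.3088, 0.0456]
ee_rot: [[-0.003, 0.999, -0.054], [0.009, -0.054, -0.998], [-1.0, -0.004, -0.009]]
ft_force: [-0.4, -0.3, -0.0]
finger_gap: 0.0501
t 11.1 rail tcp mm [-134.6 -278.4   45.6] h -1.57 shift [ 0.6 -1.4 -8.3] roll 0.0 F [-0.4 -0.3 -0. ] gap 50.1
```

```bash

for i in 1; do python3 -m creep '[[50,0,2,0,0],[50,0,2,0,0]]' |grep -E "force|pos"
python3 -m creep '[[50,0,2,0,0],[50,0,0,0,0]]' |grep -E "force|pos"; done
python3 - <<'E'
from h import *
go(-.132,-.27,.045,-1.57)
n="top"
im,d=robot.get_image(n); cv2.imwrite("pics/t2.png",cv2.resize(im[120:300,220:460],None,fx=3,fy=3)); W=cloud(n,d); P=W-O; x=P@XH; y=P@YH; z=P[...,2]
m=(z>.07)&(z<.088)&(d>0)&(x<-.0)&(x>-.25)&(y<-.15)&(y>-.36)
print(n,m.sum(),cv2.minAreaRect(np.stack([x[m],y[m]],1).astype(np.float32)*1000))
E
```

```text
eef_pos: [0.4501, -0.3082, 0.0446]
ft_force: [-15.6, 0.5, 5.1]
eef_pos: [0.4497, -0.3079, 0.0437]
ft_force: [-0.3, 0.5, 0.0]
t 11.5 rail tcp mm [-135.2 -277.4   43.7] h -1.571 shift [-1.2  3.2 -7.5] roll -0.001 F [-0.3  0.5  0. ] gap 50.1
top 821 ((-69.06236267089844, -265.6993713378906), (100.22893524169922, 141.36676025390625), 0.15977387130260468)
```

View pics/t2.png

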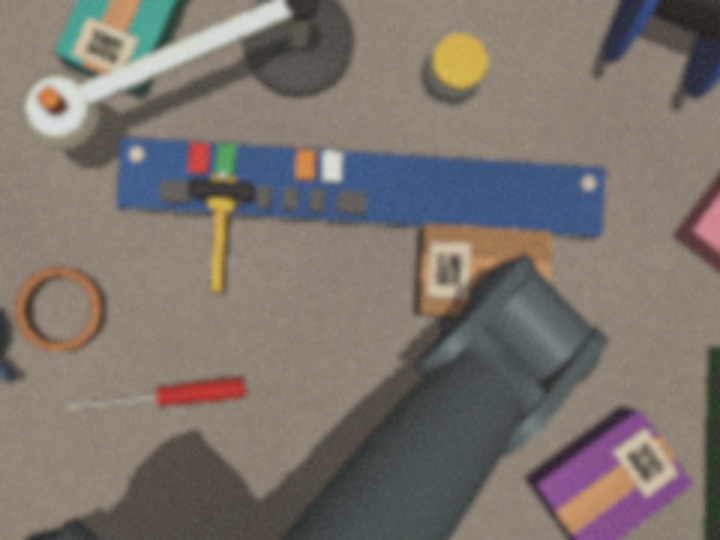

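```bash

python3 -m creep '[[50,0,-15,0,0],[45,-30,-10,0,0],[40,-40,0,0,0],[40,-40,0,0,0],[40,0,20,25,0],[40,0,20,25,0],[40,0,20,25,0],[40,0,20,25,0]]' >/dev/null
python3 -m creep '[[40,0,0,0,-0.14],[40,0,0,0,-0.14],[40,0,0,0,-0.14],[40,0,0,0,-0.14],[40,0,0,0,-0.14],[40,0,0,0,-0.14],[40,0,0,0,-0.14],[40,0,0,0,-0.14]]' >/dev/null
python3 -m creep '[[40,0,0,0,-0.14],[40,0,0,0,-0.14],[40,0,0,0,-0.14],[40,0,0,0,-0.02],[40,0,0,0,0]]' >/dev/null
python3 -c "
from h import *
go(-.076,-.370,.045,0)"
```

```text
t 13.65 rail tcp mm [ -57.4 -387.   166.1] h 0.053 shift [120.5  19.  -20.8] roll 0.053 F [-0.2 -0.9 -0.3] gap 40.1
```

```bash

python3 -m creep '[[40,20,0,-12,0.05],[40,20,5,-7,0],[40,25,0,0,0],[40,25,0,0,0],[40,20,0,0,0],[40,7,0,0,0],[40,0,0,0,0]]' |grep force
python3 - <<'E'
from h import *
go(-.076,-.370,.045,0)
n="top"
im,d=robot.get_image(n); W=cloud(n,d); P=W-O; x=P@XH; y=P@YH; z=P[...,2]
m=(z>.07)&(z<.088)&(d>0)&(x<-.0)&(x>-.25)&(y<-.15)&(y>-.33)
print(n,m.sum(),cv2.minAreaRect(np.stack([x[m],y[m]],1).astype(np.float32)*1000))
E
```

```text
ft_force: [-1.0, 0.8, 0.5]
t 14.35 rail tcp mm [ -69.9 -385.4   47.9] h -0.016 shift [ 2.5 15.3 -6.4] roll -0.016 F [-1.   0.8  0.5] gap 40.5
top 1174 ((-69.3639907836914, -262.40771484375), (100.12191772460938, 134.7991180419922), 0.11822015792131424)
```

```bash

python3 -m creep '[[40,2,15,-4,-0.016],[40,0,12,-2,0],[40,0,12,0,0],[40,0,15,0,0],[40,0,15,0,0],[40,0,15,0,0],[40,0,15,0,0],[40,0,15,0,0]]' |grep force
python3 -c "
from h import *
go(-.076,-.135,.045,0)"
python3 -m creep '[[40,0,15,0,0],[40,0,15,0,0],[40,0,15,0,0],[40,0,15,0,0],[40,0,12,0,0],[40,0,10,0,0],[40,0,5,0,0]]' |grep force
python3 - <<'E'
from h import *
go(-.076,-.130,.045,0)
n="top"
im,d=robot.get_image(n); W=cloud(n,d); P=W-O; x=P@XH; y=P@YH; z=P[...,2]
m=(z>.075)&(z<.088)&(d>0)&(x<-.0)&(x>-.25)&(y<.02)&(y>-.33)
k,l,st,c=cv2.connectedComponentsWithStats(m.astype(np.uint8)); m=l==1+st[1:,4].argmax()
print(n,m.sum(),cv2.minAreaRect(np.stack([x[m],y[m]],1).astype(np.float32)*1000))
E
```

```text
ft_force: [-0.9, -2.8, -1.9]
t 15.2 rail tcp mm [ -72.3 -270.1   51.2] h -0.002 shift [  2.4 135.2  -4.3] roll -0.002 F [-0.9 -2.8 -1.9] gap 40.1
ft_force: [-2.2, -3.5, 1.0]
t 15.9 rail tcp mm [ -71.3 -176.1   50.6] h 0.001 shift [ 4.  46.3 -4.9] roll 0.001 F [-2.2 -3.5  1. ] gap 39.9
top 765 ((-69.56002807617188, -76.0513916015625), (103.5057373046875, 99.65233612060547), 89.87188720703125)
```

```bash

python3 -m creep '[[40,3,12,0,0],[40,1,12,0,0],[40,0,8,0,0],[40,0,4,0,0],[40,0,0,0,0]]' |grep force
python3 -c "
from h import *
go(-.071,-.130,.045,0)"
```

```text
ft_force: [0.5, -2.0, 1.7]
t 16.45 rail tcp mm [ -69.5 -139.3   46.6] h 0.001 shift [ 1.2  9.3 -1.5] roll 0.001 F [ 0.5 -2.   1.7] gap 39.8
```

```bash

for i in 1 ; do
python3 -m creep '[[40,0,3,0,0],[40,0,3,0,0]]' |grep -E "force|pos"
python3 -m creep '[[40,0,3,0,0]]' |grep -E "force|pos"
python3 -m creep '[[40,0,2,0,0]]' |grep -E "force|pos"
done
python3 -c "
from h import *
go(-.071,-.130,.045,0)"
```

```text
eef_pos: [0.5231, -0.168, 0.0466]
ft_force: [-1.6, -5.3, 2.8]
eef_pos: [0.5233, -0.1654, 0.0466]
ft_force: [-2.4, -4.4, 1.5]
eef_pos: [0.5234, -0.1635, 0.0466]
ft_force: [-1.5, -4.8, 2.1]
t 16.85 rail tcp mm [ -69.4 -129.3   46.6] h -0.0 shift [ 1.5 -0.7 -1.6] roll -0.0 F [-1.5 -4.8  2.1] gap 40.1
```

```bash

for i in 1 ; do
python3 -m creep '[[40,0,2,0,0]]' |grep -E "force|pos"
python3 -m creep '[[40,0,2,0,0]]' |grep -E "force|pos"
python3 -m creep '[[40,0,2,0,0]]' |grep -E "force|pos"
python3 -m creep '[[40,0,0,0,0]]' |grep -E "force|pos"
done
python3 -c "
from h import *
go(-.071,-.130,.045,0)"
```

```text
eef_pos: [0.5235, -0.162, 0.0466]
ft_force: [-3.1, -12.5, 0.6]
eef_pos: [0.5236, -0.1618, 0.0468]
ft_force: [-5.0, -18.0, 0.3]
eef_pos: [0.5235, -0.1619, 0.0468]
ft_force: [-3.6, -15.1, -1.3]
eef_pos: [0.5234, -0.1624, 0.0467]
ft_force: [0.3, 0.2, 0.4]
t 17.25 rail tcp mm [ -69.5 -128.2   46.7] h -0.0 shift [ 1.7 -1.7 -1.5] roll -0.0 F [0.3 0.2 0.4] gap 40.2
```

```bash

python3 -m creep '[[40,0,-12,0,0],[40,-30,-12,0,0],[40,-45,0,-20,0],[40,-45,0,-25,0],[40,-30,0,-25,0],[40,0,0,-25,0],[40,0,0,-20,0.1],[40,0,0,0,0.14]]' >/dev/null
python3 -m creep '[[50,0,0,0,0.14],[50,0,0,0,0.14],[50,0,0,0,0.14],[50,0,0,0,0.14],[50,0,0,0,0.14],[50,0,0,0,0.14],[50,0,0,0,0.14],[50,0,0,0,0.14]]' >/dev/null
python3 -m creep '[[50,0,0,-20,0.14],[50,0,0,-20,0.06],[50,0,0,-20,0],[50,0,0,-20,0],[50,0,0,-20,0],[50,0,0,0,0]]' >/dev/null
python3 - <<'E'
from h import *
go(-.165,-.046,.045,-1.5708)
for n in("top","wrist"):
    im,d=robot.get_image(n); W=cloud(n,d); P=W-O; x=P@XH; y=P@YH; z=P[...,2]
    cv2.imwrite(f"pics/c_{n}.png",im)
    m=(z>.075)&(z<.088)&(d>0)&(x<-.018)&(x>-.25)&(y<.018)&(y>-.2)
    k,l,st,c=cv2.connectedComponentsWithStats(m.astype(np.uint8)); m=l==1+st[1:,4].argmax()
    print(n,m.sum(),cv2.minAreaRect(np.stack([x[m],y[m]],1).astype(np.float32)*1000))
E
```

```text
t 19.45 rail tcp mm [-200.6  -38.5  187.5] h -1.634 shift [143.8  30.3   4.4] roll -0.063 F [ 0.1  0.2 -0.4] gap 49.8
top 1189 ((-69.40623474121094, -48.90459442138672), (100.04173278808594, 133.75897216796875), 0.002102720318362117)
wrist 20582 ((-88.21736907958984, -48.938621520996094), (134.27130126953125, 66.0443344116211), 89.50711059570312)
```

View pics/c_wrist.png

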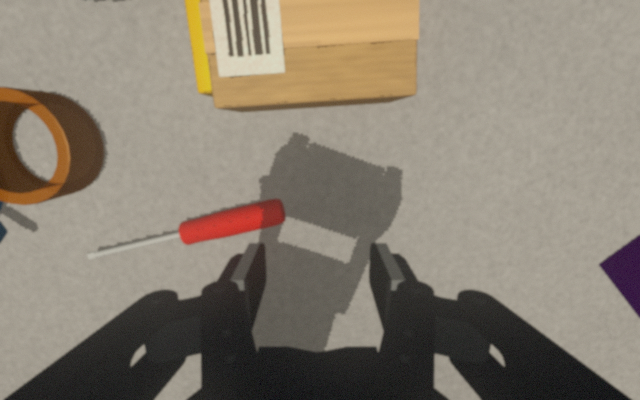

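```bash

python3 - <<'E'
from h import *
go(-.165,-.046,.045,-1.5708)
im,d=robot.get_image("wrist"); W=cloud("wrist",d); P=W-O; x=P@XH; y=P@YH; z=P[...,2]
h=cv2.cvtColor(im,cv2.COLOR_BGR2HSV)
m=((h[...,0]<5)|(h[...,0]>174))&(h[...,1]>170)&(d>0)&(z<.05)
print(m.sum(),x[m].min(),x[m].max(),y[m].min(),y[m].max(),z[m].max())
for a in(-.18,-.16,-.15,-.14): print(a,y[m&(x>a)].min() if (m&(x>a)).any() else None)
c=(z>.075)&(z<.088)&(d>0)&(x<-.018)&(x>-.25)&(y<.018)
print("carton front",np.percentile(x[c],1),"ends",np.percentile(y[c],[.5,99.5]))
E
```

```text
t 19.55 rail tcp mm [-200.3  -40.1  187.8] h -1.635 shift [144.1  29.9   2.5] roll -0.065 F [-0.2 -0.8  0.2] gap 50.0
2016 -0.23803664751698989 -0.205297959452624 -0.008076030269064404 0.08995133298617522 0.027184922875398383
-0.18 None
-0.16 None
-0.15 None
-0.14 None
carton front -0.12038005162098162 ends [-0.11468626  0.01723502]
```

```bash

python3 -m creep '[[50,0,20,-3,-0.065],[50,0,22,-3,0],[50,30,0,0,0],[50,35,0,0,0],[50,35,0,0,0],[50,25,0,0,0],[50,15,0,0,0],[50,0,0,0,0]]' |grep force
python3 -c "
from h import *
go(-.1385,-.046,.045,-1.5708)"
```

```text
ft_force: [-1.0, 0.4, -0.2]
t 20.4 rail tcp mm [-147.3  -45.9   46.9] h -1.58 shift [2.3 8.7 0. ] roll -0.009 F [-1.   0.4 -0.2] gap 50.1
```

```bash

python3 -m creep '[[50,0,5,0,-0.009],[50,0,3,0,0]]' |grep -E "force|pos"
python3 -m creep '[[50,0,2,0,0]]' |grep -E "force|pos"
python3 -m creep '[[50,0,2,0,0]]' |grep -E "force|pos"
python3 -m creep '[[50,0,2,0,0]]' |grep -E "force|pos"
python3 -c "
from h import *
go(-.1352,-.046,.045,-1.5708)"
```

```text
eef_pos: [0.459, -0.0779, 0.0481]
ft_force: [1.0, 0.7, 0.1]
eef_pos: [0.4621, -0.0786, 0.0493]
ft_force: [0.3, -0.0, 0.6]
eef_pos: [0.464, -0.0789, 0.0501]
ft_force: [-10.3, -1.6, 3.3]
eef_pos: [0.4639, -0.0785, 0.0498]
ft_force: [-15.5, -2.3, 7.7]
t 20.9 rail tcp mm [-133.5  -47.7   49.8] h -1.571 shift [ 4.7 -1.9 -1.8] roll 0.0 F [-15.5  -2.3   7.7] gap 49.9
```

```bash

python3 -m creep '[[50,0,-10,0,0],[50,0,-12,0,0],[50,-30,0,0,0],[50,-40,0,0,0],[50,-40,0,0,0],[50,-40,0,0,0],[50,-40,0,0,0],[50,-40,0,0,0]]' |grep -E "force|pos"
python3 - <<'E'
from h import *
im,d=robot.get_image("top"); cv2.imwrite("pics/t3.png",cv2.resize(im[100:280,220:420],None,fx=3,fy=3))
W=cloud("top",d); P=W-O; x=P@XH; y=P@YH; z=P[...,2]; u,v=np.meshgrid(range(640),range(400))
m=(u>225)&(u<345)&(v>105)&(v<175)&(d>0)&(z>.18)&(z<.21)
q=np.stack([W[m][:,0],W[m][:,1]],1)
# bar: exclude head zone
hd=np.array([.6725,.1465]); b=q[np.linalg.norm(q-hd,axis=1)>.06]
l=cv2.fitLine(b.astype(np.float32),cv2.DIST_HUBER,0,1e-4,1e-4).ravel(); print("bar",len(b),l)
h=q[np.linalg.norm(q-hd,axis=1)<.047]; print("head",cv2.minEnclosingCircle(h.astype(np.float32)))
m2=(u>225)&(u<258)&(v>140)&(v<172)&(d>0)&(z>.23); print("post",W[m2].mean(0))
dr=l[:2]*np.sign(l[0]); p0=l[2:]; hc=p0+dr*((hd-p0)@dr); hin=hc+.27*dr; print("hinge est",hin)
print("far end of bar",b[(b@dr).argmax()])
f=(u>285)&(u<345)&(v>108)&(v<158)&(d>0)&(z>.012)&(z<.03)&(W[...,0]>.70)
k,L,st,c=cv2.connectedComponentsWithStats(f.astype(np.uint8)); f=L==1+st[1:,4].argmax()
pts=W[f][:,:2]; print("foot",len(pts),cv2.minEnclosingCircle(pts.astype(np.float32)),np.median(z[f]))
c=(z>.075)&(z<.088)&(d>0)&(x<-.018)&(x>-.25)&(y<.018)&(y>-.2)
print(cv2.minAreaRect(np.stack([x[c],y[c]],1).astype(np.float32)*1000))
E
```

```text
eef_pos: [0.4246, -0.0714, 0.2819]
ft_force: [-0.0, -0.0, -1.1]
bar 564 [ 0.41252726 -0.91094524  0.7456307  -0.00770305]
head ((0.677085280418396, 0.14711420238018036), 0.045857109129428864)
post [0.67182527 0.15088604 0.25058469]
hinge est [ 0.78661983 -0.09821555]
far end of bar [ 0.79688657 -0.10692181]
foot 732 ((0.7858738899230957, -0.09410537034273148), 0.06549674272537231) 0.023971880295795903
((-69.41390991210938, -48.711585998535156), (100.26029968261719, 133.3771209716797), 0.08244674652814865)
```

View pics/t3.png

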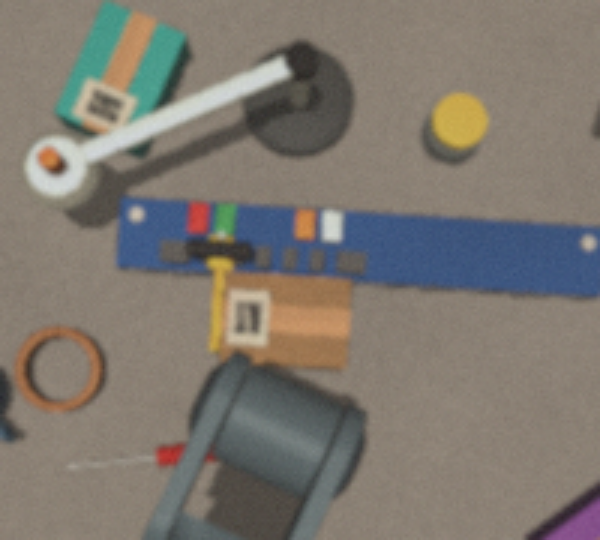

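```bash

python3 -m creep '[[60,-30,0,0,-0.14],[60,-25,0,0,-0.14],[60,0,0,0,-0.14],[60,0,0,0,-0.14],[60,0,0,0,-0.14],[60,0,0,0,-0.14],[60,0,0,0,-0.14],[60,0,0,0,-0.14]]' >/dev/null
python3 -m creep '[[60,0,0,0,-0.14],[60,0,0,0,-0.14],[60,0,0,0,-0.14],[60,0,0,0,-0.14],[60,0,0,0,-0.14],[60,0,0,0,-0.14],[60,0,0,0,-0.1],[60,0,0,0,0]]' |grep -E "force|pos"
python3 -c "
from h import *
go(.0616,.1923,.33,.488); print(robot.state()['joints'])"
```

```text
eef_pos: [0.4183, -0.07, 0.3488]
ft_force: [0.3, -0.0, 0.2]
t 23.35 rail tcp mm [-179.5  -41.6  348.8] h 0.579 shift [ 30.7  65.6 328.6] roll 0.091 F [ 0.3 -0.   0.2] gap 60.1
[-0.43854043 -0.43096837  2.02174394  0.00719735  1.47902858 -0.96220204]
```

```bash

python3 -m creep '[[60,2,12,38,0],[60,2,8,38,0],[60,2,8,38,0],[60,2,8,38,0],[60,2,8,38,0],[60,2,8,38,0],[60,2,8,38,0.04],[60,2,4,30,0.04]]' >/dev/null
python3 -m creep '[[60,0,0,0,0]]' >/dev/null
python3 - <<'E'
from h import *
go(.0616,.1923,.30,.488)
im,d=robot.get_image("wrist"); W=cloud("wrist",d); cv2.imwrite("pics/w5.png",im)
h=cv2.cvtColor(im,cv2.COLOR_BGR2HSV)
m=(W[...,2]>.236)&(W[...,2]<.27)&(d>0)&(abs(W[...,0]-.672)<.04)&(abs(W[...,1]-.15)<.04)
q=W[m]; print(m.sum(),rail(q.mean(0)).round(4)); print(cv2.minAreaRect(q[:,:2].astype(np.float32)*1000))
E
```

```text
t 24.25 rail tcp mm [ 42.9 177.5 342.1] h 0.469 shift [43.1  7.  20.9] roll -0.019 F [-0.9  0.1 -0.6] gap 59.9
898 [0.0592 0.1963 0.2508]
((670.8948364257812, 153.30029296875), (20.962778091430664, 20.968677520751953), 67.45109558105469)
```

View pics/w5.png

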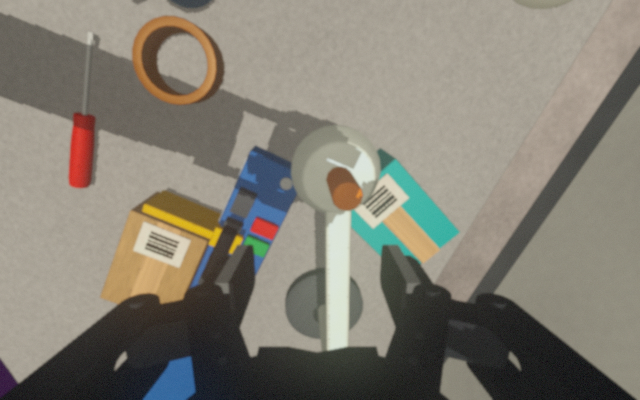

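```bash

python3 -m creep '[[60,0,8,20,-0.02],[60,0,0,2,0],[60,20,0,0,0],[60,25,0,0,0],[60,25,0,0,0]]' >/dev/null
python3 -c "
from h import *
go(.0595,.1955,.241,.488)"
```

```text
t 24.8 rail tcp mm [ 62.5 188.7 278.9] h 0.483 shift [37.3  9.7 -1.9] roll -0.005 F [0.  0.4 0.1] gap 60.1
```

```bash

python3 -m creep '[[60,12,7,-2,0],[60,13,2,0,0],[60,11,0,0,0],[60,0,0,0,0]]' >/dev/null
python3 -c "
from h import *
go(.0595,.1955,.241,.488)"
python3 -m creep '[[10,0,0,0,0],[10,0,0,0,0],[10,0,0,0,0],[10,0,0,0,0],[10,0,0,0,0]]' 40
python3 -c "
from h import *
go(.0595,.1955,.241,.488)"
```

```text
t 25.2 rail tcp mm [ 56.  192.4 238.2] h 0.479 shift [-2.6  0.9  4.7] roll -0.009 F [-0.2  0.4  0.3] gap 59.8
t: 25.7
eef_pos: [0.667, 0.1511, 0.241]
ee_rot: [[0.081, -0.409, 0.909], [-0.03, 0.911, 0.412], [-0.996, -0.06, 0.061]]
ft_force: [2.0, 1.9, -0.7]
finger_gap: 0.0219
t 25.7 rail tcp mm [ 56.8 192.7 241. ] h 0.48 shift [0.1 1.3 3.7] roll -0.008 F [ 2.   1.9 -0.7] gap 21.9
```

```bash
cat > lamp.py <<'E'
from h import *
H=np.array([.189,-.0476])
s=robot.state(); R=np.array(s["ee_rot"]); p=rail(np.array(s["eef_pos"])+.006*R[:,0])
v=p[:2]-H; a=np.arctan2(v[1],-v[0]); h=np.arctan2(R[1,2],R[0,2])-TH
print("t",s["t"],"grip",p.round(4),"r",np.hypot(*v).round(4),"ang",a.round(4),"remaining",round(a-.14,3),"h",round(h,3),"h-want",round(h-(np.pi/2-a),3),"F",np.round(s["ft_force"],1),np.round(s["ft_torque"],2),"tilt",R[:2,0].round(3),"gap",s["finger_gap"])
E
python3 lamp.py
python3 -m creep '[[10,0,-0.5,-8,-0.03],[10,0,-0.5,-16,-0.06],[10,0,-0.5,-16,-0.06],[10,0,-0.5,-16,-0.06],[10,0,-0.5,-16,-0.06]]'|grep force
python3 lamp.py
```

```text
t 25.7 grip [0.0573 0.1925 0.235 ] r 0.2739 ang 1.0693 remaining 0.929 h 0.48 h-want -0.021 F [ 2.   1.9 -0.7] [-0.29  0.65  0.06] tilt [ 0.081 -0.03 ] gap 0.02185527586493983
ft_force: [2.5, -1.5, 1.3]
t 26.2 grip [-1.000e-04  1.498e-01  2.350e-01] r 0.2734 ang 0.8069 remaining 0.667 h 0.758 h-want -0.006 F [ 2.5 -1.5  1.3] [-0.23  0.52 -0.42] tilt [ 0.086 -0.03 ] gap 0.021038624618061042
```

Clean tracking; continue the swing.

```bash

python3 -m creep '[[10,0,-0.5,-16,-0.06],[10,0,-0.5,-16,-0.06],[10,0,-0.5,-16,-0.06],[10,0,-0.5,-16,-0.06],[10,0,-0.5,-16,-0.06],[10,0,-0.5,-16,-0.06]]'|grep force
python3 lamp.py
python3 -m creep '[[10,0,-0.5,-16,-0.06],[10,0,-0.5,-16,-0.06],[10,0,-0.3,-14,-0.05],[10,0,0,-8,-0.02],[10,0,0,0,0]]'|grep force
python3 lamp.py
```

```text
ft_force: [3.2, 0.7, -2.7]
t 26.8 grip [-0.0563  0.0693  0.2352] r 0.2717 ang 0.4448 remaining 0.305 h 1.13 h-want 0.004 F [ 3.2  0.7 -2.7] [-0.16 -0.11  0.03] tilt [ 0.095 -0.031] gap 0.02087521928433679
ft_force: [1.3, -0.8, -2.3]
t 27.3 grip [-0.0741  0.0163  0.2352] r 0.2708 ang 0.2383 remaining 0.098 h 1.325 h-want -0.007 F [ 1.3 -0.8 -2.3] [-0.02  0.27  0.42] tilt [ 0.103 -0.028] gap 0.02112690748986718
```

```bash

python3 -m creep '[[10,0,-0.3,-14,-0.05],[10,0,0,-10,-0.03],[10,0,0,0,0]]'|grep force
python3 lamp.py
python3 -m creep '[[10,0,0,-5,-0.01],[10,0,0,0,0]]'|grep force
python3 lamp.py
```

```text
ft_force: [0.0, -0.8, -0.4]
t 27.6 grip [-0.0781 -0.0062  0.2351] r 0.2703 ang 0.1538 remaining 0.014 h 1.406 h-want -0.011 F [ 0.  -0.8 -0.4] [0.04 0.41 0.13] tilt [ 0.108 -0.025] gap 0.021334606356282638
ft_force: [1.0, -2.2, -3.1]
t 27.8 grip [-0.0786 -0.0104  0.2352] r 0.2702 ang 0.1382 remaining -0.002 h 1.417 h-want -0.016 F [ 1.  -2.2 -3.1] [0.07 0.17 0.33] tilt [ 0.108 -0.024] gap 0.021007386046275573
```

```bash

python3 -m creep '[[40,0,0,0,0],[50,0,0,0,0],[60,0,0,0,0],[60,-25,0,0,0],[60,-40,0,0,0],[60,-30,0,0,0],[60,0,0,0,0]]'|grep -E "force|pos"
python3 -m creep '[[60,0,0,40,0],[60,0,0,45,0],[60,0,0,45,0],[60,0,0,45,0],[60,0,0,45,0],[60,0,0,0,0]]'|grep -E "force|pos"
cat > chk.py <<'E'
from h import *
H=np.array([.189,-.0476])
im,d=robot.get_image("top"); cv2.imwrite("pics/t6.png",cv2.resize(im[100:280,220:420],None,fx=3,fy=3))
W=cloud("top",d); P=W-O; x=P@XH; y=P@YH; z=P[...,2]; hs=cv2.cvtColor(im,cv2.COLOR_BGR2HSV)
m=(z>.228)&(z<.27)&(d>0)&(x<-.03)&(x>-.13)&(abs(y)<.06); v=np.array([x[m].mean(),y[m].mean()])
print("post",m.sum(),v,np.median(z[m]),"ang",np.arctan2(v[1]-H[1],H[0]-v[0]))
m=(z>.185)&(z<.212)&(d>0)&(x<-.03)&(x>-.15)&(abs(y)<.07)
q=np.stack([x[m],y[m]],1).astype(np.float32); (c,r)=cv2.minEnclosingCircle(q); print("head",m.sum(),c,r,q.mean(0))
b=(z>.18)&(z<.21)&(d>0)&(x>-.02)&(x<.15)&(y<.05)&(y>-.1); q=np.stack([x[b],y[b]],1).astype(np.float32)
l=cv2.fitLine(q,cv2.DIST_HUBER,0,1e-4,1e-4).ravel(); print("bar ang",np.arctan(-l[1]/l[0]),"pt",l[2:])
c=(z>.075)&(z<.088)&(d>0)&(x<-.018)&(x>-.25)&(y<.02)&(y>-.2)
print("carton",cv2.minAreaRect(np.stack([x[c],y[c]],1).astype(np.float32)*1000))
k=(z>.108)&(z<.135)&(d>0)&(abs(x)<.025)&(y>-.03)&(y<.08);print("knob",k.sum(),x[k].mean(),(y[k].min()+y[k].max())/2,np.median(z[k]))
s=(hs[...,0]>17)&(hs[...,0]<33)&(hs[...,1]>120)&(z>.066)&(z<.082)&(x<-.03)&(x>-.115)&(y>.01)&(y<.06)
print("stop",s.sum(),cv2.minAreaRect(np.stack([x[s],y[s]],1).astype(np.float32)*1000) if s.sum()>5 else 0)
E
python3 chk.py
```

```text
eef_pos: [0.5094, -0.0411, 0.3396]
ft_force: [1.2, 0.7, -0.4]
eef_pos: [0.5574, 0.1803, 0.3368]
ft_force: [-0.6, 1.2, 0.4]
post 45 [-0.07942771 -0.01243119] 0.2529665674507376 ang 0.1302757546075506
head 490 (-0.07346806675195694, -0.014358446933329105) 0.04435824602842331 [-0.07702243 -0.01321414]
bar ang 0.12166229 pt [ 0.06479696 -0.0296775 ]
carton ((-69.46467590332031, -47.882957458496094), (135.52023315429688, 100.01444244384766), 89.8934097290039)
knob 125 -0.00015740702281071423 0.03133177108042702 0.11955410855825543
stop 49 ((-68.8580322265625, 29.253190994262695), (76.68038940429688, 13.671782493591309), 0.5321044325828552)
```

View pics/t6.png

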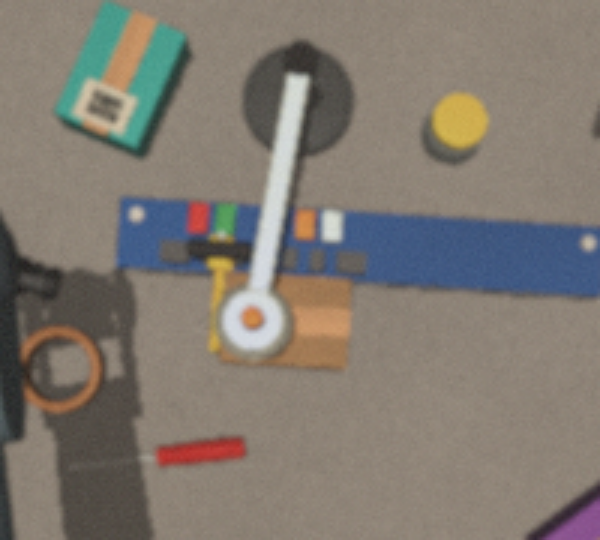

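```bash
python3 - <<'E'
from h import *
im=cv2.imread("pics/c_top.png"); K,R,t=cam("top"); C=-R.T@t
u,v=np.meshgrid(range(640),range(400))
r=np.stack([(u-K[0,2])/K[0,0],(v-K[1,2])/K[1,1],np.ones(u.shape)],-1)@R
W=C+r*((.08-C[2])/r[...,2])[...,None]; P=W-O; x=P@XH; y=P@YH
h=cv2.cvtColor(im,cv2.COLOR_BGR2HSV)
g=(abs(x+.071)<.045)&(y<.02)&(y>-.04)
m=g&(h[...,1]<75)
q=np.stack([x[m],y[m]],1).astype(np.float32)*1000; print("label",m.sum(),q.mean(0),cv2.minAreaRect(q))
im,d=robot.get_image("scene"); W=cloud("scene",d); P=W-O; x=P@XH; y=P@YH; z=P[...,2]
m=(z>.19)&(z<.215)&(d>0)&(x<-.02)&(x>-.15)&(abs(y)<.08); q=np.stack([x[m],y[m]],1).astype(np.float32)*1000
print("scene head",m.sum(),cv2.minEnclosingCircle(q))
c=(z>.072)&(z<.088)&(d>0)&(x<-.018)&(x>-.15)&(y<.0)&(y>-.15); print("scene carton x,y lims",np.percentile(x[c],[1,99]),np.percentile(y[c],[1,99]))
s=(z>.06)&(z<.08)&(d>0)&(x<-.03)&(x>-.11)&(y>.018)&(y<.05); print("scene stop y",np.percentile(y[s],[2,50,98]))
E
```

```text
label 243 [-70.19114   -3.638527] ((-70.54487609863281, -3.2845115661621094), (44.124366760253906, 61.12206268310547), 89.66016387939453)
scene head 213 ((-69.09663391113281, -7.519737720489502), 49.316200256347656)
scene carton x,y lims [-0.12218    -0.02427687] [-0.09059777 -0.00177842]
scene stop y [0.02106164 0.03615808 0.04256721]
```

```bash
python3 -c "
from h import *
print(robot.hand_in(), robot.state()['t'])"
```

```text
the job is handed in; nothing more can be done
the job is handed in; nothing more can be done
```

All three steps were done in the order asked, and the job was handed in at about 29 s with the gripper clear of everything. The hand-in reports no verdict.

- **Stop:** I lifted the knob, slid the stop 30 mm and dropped the knob into the notch beside the green tag. The last top-camera check put the knob at y = 31 mm with its top at about 120 mm, the height expected when it is fully dropped.
- **Carton:** I pushed it square to the fence, then along to the stop, then against the fence once more. Each push ended on a firm resistance of about 15–18 N. The last check showed it square to the fence within about 0.1°, with its far end at y = -115.6 mm (-116 mm expected).
- **Lamp:** I gripped the orange post, swung the lamp and released it. The post should sit at y = -10 mm, the nearest its arc comes to the label. The gripper reading said -10.4 mm and the top camera -12.4 mm. The arc itself passes about 7 mm beyond the label.

**Checks that disagreed or failed:**
- The scene camera gave a rougher head position, y = -7.5 mm.
- A direct camera measurement of the label failed because the mask picked up other surfaces, so I took the label's place from the carton's pose.
- The tool had drifted to about 6° of tilt by the time I released the post. It caused no visible trouble.

Nothing else on the bench was moved on purpose, but I did not measure the other objects again at the end.

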